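# Square a tube against the welding fence and stop

### The job

Push the square steel tube across the bench, now at one end and now at the other, until it lies flush along the yellow fence bar and has firmly pressed that sliding bar back home on its set screws; then slide the tube along the fence until its end is pressed against the red stop, leave it lying flush against both and take your hand away. The fixture is held only by magnets, so never press so hard that the stop or its base shifts; keep the tube down on the bench and leave the wooden block, the pipe offcut and the hammer alone.

Things in the scene. Friction and masses are not known exactly. Their poses are not given: they have to be found in the camera images.
- tube: bright steel square tube with black end plugs, 40 x 40 mm section, 260 mm long, 0.35-0.7 kg, loose on the bench on the robot's side of the fence. Origin at its very centre (20 mm above the bench); y along its length to the robot's left, x towards the fence (up to 15 degrees askew at the start), z up. Sliding it takes 2.5 to 8.5 N, less when pushed at one end
- tube_left (a point): centre of the tube's left end face (the end nearer the stop), 20 mm above the bench, 130 mm from the tube's centre
- tube_right (a point): centre of the tube's right end face, 20 mm above the bench, 130 mm from the tube's centre
- fence: yellow bar, 365 mm long, 20 thick, 28 high. Origin on the bench in the plane of its flat face for the tube; x points into the bar, away from the robot; y along the face towards the stop; face from y = -200 to 165 mm. Tube flush: its axis at x = -20 mm. Slides back along x under about 3 N, by 2 to 24 mm (unknown), and stays; then bottoms rigidly on brass set screws. Home: 6 N or more held on it
- stop: red block left of the fence, 75 (x) x 45 (y) x 34 mm high plus a 5 mm button. Origin on the bench in its flat stop face, which looks to -y; axes as the fence's; fills y = 0 to 45, x = -50 to 25 mm. The tube's left end face is to touch it, with 2 N or more. Its green base, shared with the set screws, slips along x above 18 N, and the block along y above 18 N (magnets)
- wood_block: loose wooden block 90 x 60 x 35 mm on the robot's side, to the left, not to be disturbed; origin at the centre of its underside
- pipe_offcut: short piece of steel pipe standing upright, 48 mm across and 60 mm high, left of the stop, not to be disturbed; origin at the centre of its underside
- hammer: hammer about 300 mm long lying to the right of the fence, not to be disturbed; origin about the middle of its length, on the underside

How it is judged:
On the way, in this order (a step that is already met when the one before it is completed fails the run):
1. the tube lies flush along the fence (both ends within 2 mm) and presses it home with at least 6 N (x of each of tube_left, tube_right in the frame of fence above -0.022 m and contact force between tube and fence above 6 N), for 0.25 s.
2. the tube's left end is pushed against the stop with at least 2 N (contact force between tube and stop above 2 N and y of tube_left in the frame of stop above -0.002 m), for 0.25 s.
At the end, for the whole second after the job is handed in: The tube rests on the bench with both ends within 2 mm of flush against the fence face and its left end within 2 mm of the stop face, at rest; the stop (and so its base) still within 1.5 mm of where it started (x of each of tube_left, tube_right in the frame of fence above -0.022 m and y of tube_left in the frame of stop above -0.002 m and height (world z) of tube below 0.024 m and linear speed of tube below 0.01 m/s and distance of stop from where it was at the start of the episode below 0.0015 m); the robot touches nothing.
It fails at once if the stop, alone or with its base, is shifted by more than 1.5 mm (distance of stop from where it was at the start of the episode above 0.0015 m).
It fails at once if the tube is lifted or tipped off the bench (its centre more than 15 mm up) (height (world z) of tube above 0.035 m).
It fails at once if the wooden block, pipe offcut or hammer is knocked (moved more than 15 mm) (distance of any of wood_block, pipe_offcut, hammer from where it was at the start of the episode above 0.015 m).
It also fails if it takes over 72 s, if anything falls off the work surface, if the arm or the gripper's body presses on something with over 40 N, if the wrist force passes 120 N, or if a joint passes its speed limit or range.

### The arm

A 6-joint arm with a two-finger parallel gripper is mounted at the origin on the work surface. World frame = base frame: x ahead of the robot, y to its left, z up, the work surface at z = 0. Lengths are in m, angles in rad, forces in N, time in s.
With the tool pointing down it reaches from about 0.225 to 0.875 m from the base axis. Payload 3.4 kg.
Tool frame: the origin (TCP) lies between the finger pads; the fingertips stand 25 mm ahead of it and the grasp point (between the pads) lies 6 mm ahead of it (manip.tips_ahead is the distance from the TCP to the fingertips, in m); z points along the fingers, x is the direction in which the jaws open and shut, and the axes are right-handed (so a half turn about z gives the same grasp; the last joint's range is limited). The gripper opens to 85 mm and grips with 20 to 120 N. Pads are 22 mm wide; open, the fingers measure 114 mm over their backs; the gripper's body (76 mm by 85 mm) begins 54 mm behind the grasp point. The pads swing forward as they close: fully open they stand 13 mm farther back than shut.
Start: joints at [1.129, 0.276, 1.505, -0, 1.361, -0.121], TCP at [0.181, 0.546, 0.256] pointing down, gripper open.
Joint ranges: [-2.89, 2.89], [-0.75, 2.08], [0.22, 2.7], [-1.18, 4.32], [0.11, 2.71], [-2.7, 2.7]. Speed limits (rad/s): [2.57, 2.57, 3.14, 3.14, 3.14, 3.14].

### API

Orientations are given as a unit quaternion [w, x, y, z].
In Python, from rig import manip gives the robot as it stands. The module is installed in compiled form; this text tells all that it offers.
- The arm moves only by the tool send_rows, never from a script. Its argument "plan" is a list of rows, each an object with "linear": the shift along the tool's x, y, z in m, a list of three; "delta_rot": the turn, a rotation vector about the tool's x, y, z in degrees, a list of three; "fingers": the finger opening in m, from 0 to 0.0854. A call has 1 to 12 rows; each row shifts and turns the pose as measured when the row begins, along the tool's axes as they then stand; what a row does not reach is not made up. A row lasts 1/12 s, in which the tool goes at most 41.7 mm and 7.16 degrees, less where a joint would pass 70% of its speed; a pose out of reach is approached as far as the arm can. A call with a gripper value outside its range is refused whole. The fingers move at their own pace and stop on an object; "force" is the grip in N (left out, the last holds). Time passes only in rows, so rows that do not move let the fingers close. It gives the time, the measured TCP pose, the force and the opening at its end, in the units of the state.
- manip.get_state(): the state, without advancing time (a new reading comes with each control period).
- manip.get_image(name): name is "scene" or "top"; returns the picture (420x560x3 uint8, red, green, blue); there is no depth.
- manip.camera_info(name): a dict with "K" (3x3 intrinsics, pixels), "dist" ([k1, k2, p1, p2, k3] as OpenCV has them; the pictures are not rectified), "rvec" (rotation vector, rad) and "tvec" (3), from world to camera coordinates, as OpenCV has them. Camera axes: x right, y down, z forward; pixel columns grow to the right and rows downward; lengths in m; the calibration is good to about 2 mm. A picture is of the moment at which its call begins. camera_info takes no time and is no camera call.
- manip.sign_off(): hands the job in, once; it reports no verdict.
Trained networks look in the newest picture that a camera, given by its name, has taken for a name from the list of things; names that differ only in an ending like _2 or _b are one class to them, and where a whole thing is asked for, a point or a joint stands for the part that bears it (a point fixed in the world has none). Each returns a list of dicts, best first, with "p" (0 to 1); they miss things now and then, are a little off and sometimes report something else, mostly with a low value. They report only what shows in the picture. A call takes as long as a camera call.
- manip.find_in(thing, camera): "extent" ([left, top, right, bottom] in pixels, round what is visible of it).
- manip.masks_of(thing, camera): "pixels" (420x560 bool, what is visible of it) and "extent" ([left, top, right, bottom] in pixels, round what is visible of it).
The state is a dict: "clock": time; "qpos": joint angles; "qd": joint speeds; "effort": joint torques, N m; "position": TCP position; "ee_rot": TCP orientation; "contact_force": force on the tool from outside, world axes, zero at the start; "moment": the same for the moment, N m; "width": finger opening in m.
Only numpy, scipy, OpenCV 4.12 (cv2) and the standard library are available. Lean on these libraries where they do the work, as an engineer would, in place of code of your own. Each camera call takes 0.05 s, during which the arm holds its last target. There are 200 camera calls.

## Working session

There is one attempt and no reset: what is moved stays moved. The work goes in short steps, Python scripts to look and compute and a tool call to move; the robot and the scene stay as the last step left them, time stands still between calls to the robot, and variables do not carry over. Pictures are saved under pics/ and viewed, about 8 in all and at most 12, crops included, and the job is handed in when it is done.

Besides the shell and the picture viewer there is one more tool, called after "Request:" by a JSON object that holds its "name" and its "arguments", one argument or row to a line. send_rows: Moves the arm, as the interface text tells. Its arguments: {"type":"object","properties":{"plan":{"type":"array","items":{"type":"object","properties":{"linear":{"type":"array","items":{"type":"number"}},"delta_rot":{"type":"array","items":{"type":"number"}},"fingers":{"type":"number"}}}},"force":{"type":"number"}},"required":["plan"]}

```bash
mkdir -p pics; cat > h.py <<'E'
import numpy as np, cv2
from rig import manip
def snap(cam,name):
    im=manip.get_image(cam); cv2.imwrite(f'pics/{name}.png',im[:,:,::-1]); return im
def ray(px,cam,z):
    c=manip.camera_info(cam); K=np.array(c['K'],float); R=cv2.Rodrigues(np.array(c['rvec'],float))[0]; t=np.array(c['tvec'],float).ravel()
    u=cv2.undistortPoints(np.array(px,float).reshape(-1,1,2),K,np.array(c['dist'],float)).reshape(-1,2)
    d=np.c_[u,np.ones(len(u))]@R; o=-R.T@t
    return o+d*((z-o[2])/d[:,2])[:,None]
def st():
    s=manip.get_state(); print('t',s['clock'],'pos',np.round(s['position'],4),'q',np.round(s['ee_rot'],3),'F',np.round(s['contact_force'],1),'w',s['width'])
    return s
E
python3 - <<'E'
from h import *
st(); print(manip.tips_ahead)
snap('top','t0'); 
for n,z in [('tube',.04),('fence',.028),('stop',.034),('wood_block',.035),('pipe_offcut',.06),('hammer',.02)]:
    r=manip.masks_of(n,'top')
    for m in r[:2]:
        cs,_=cv2.findContours(m['pixels'].astype(np.uint8),0,2); c=max(cs,key=cv2.contourArea)
        b=cv2.boxPoints(cv2.minAreaRect(c)); print(n,round(m['p'],2),m['extent'],np.round(ray(b,'top',z)[:,:2],3).tolist())
snap('scene','s0')
E
```

```text
t 0.0 pos [0.1811 0.5452 0.2555] q [ 0.     0.811  0.585 -0.001] F [-0.7  0.1  0.3] w 0.08555564636850546
0.025
tube 0.81 [208.5, 191.1, 326.2, 221.7] [[0.519, 0.132], [0.568, 0.132], [0.561, -0.126], [0.513, -0.124]]
fence 0.64 [182.3, 130.2, 341.6, 176.0] [[0.669, 0.201], [0.721, -0.164], [0.658, -0.17], [0.608, 0.191]]
stop 0.7 [162.0, 167.6, 190.4, 206.3] [[0.62, 0.242], [0.627, 0.193], [0.55, 0.18], [0.543, 0.228]]
wood_block 0.92 [141.9, 240.9, 183.5, 291.5] [[0.436, 0.285], [0.472, 0.225], [0.389, 0.174], [0.354, 0.233]]
pipe_offcut 0.92 [115.8, 194.2, 145.3, 212.6] [[0.546, 0.339], [0.585, 0.317], [0.55, 0.26], [0.512, 0.282]]
hammer 0.6 [381.1, 136.8, 452.4, 240.6] [[0.672, -0.263], [0.726, -0.336], [0.51, -0.488], [0.46, -0.412]]
```

View pics/t0.png

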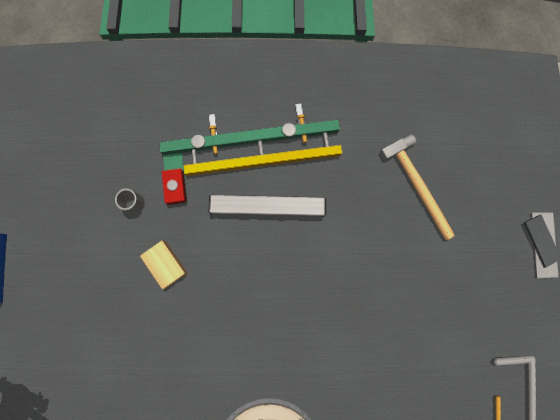

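View pics/s0.png

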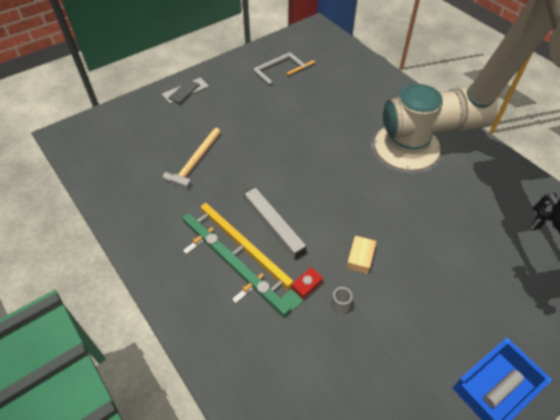

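The top view shows the tube lying at about (210–325, 196–216). The yellow fence runs from (185,170) to (342,150) and the red stop is at (173,186). The block (163,265), pipe (126,200) and hammer are clear of the pushing area. The network's fence mask includes the green base, so I'll refine by colour.

```bash
cat >> h.py <<'E'
def rect(mask,z,cam='top'):
    cs,_=cv2.findContours(mask.astype(np.uint8),0,1); c=max(cs,key=cv2.contourArea).reshape(-1,2)
    w=ray(c,cam,z)[:,:2]; r=cv2.minAreaRect((w*1000).astype(np.float32)); return r,cv2.boxPoints(r)
def measure(im,bias=True):
    h=cv2.cvtColor(im,cv2.COLOR_RGB2HSV).astype(int); H,S,V=h[...,0],h[...,1],h[...,2]
    box=np.zeros(H.shape,bool); box[120:250,150:360]=1
    out={}
    for n,m,z in [('fence',(H>22)&(H<36)&(S>150)&(V>90),.028),('stop',((H<8)|(H>172))&(S>150)&(V>70),.034),('tube',(S<40)&(V>110),.04)]:
        b=box.copy()
        if n=='tube': b[:178]=0
        if n!='tube': b[215:]=0
        m=(m&b).astype(np.uint8)
        k,l,s,_=cv2.connectedComponentsWithStats(m); m=l==1+np.argmax(s[1:,4]) if k>1 else m
        r,c=rect(m,z); out[n]=c; print(n,np.round(r[0],1),np.round(r[1],1),round(r[2],2),np.round(c).tolist())
    return out
E
python3 - <<'E'
from h import *
measure(cv2.imread('pics/t0.png')[:,:,::-1].copy())
a=cv2.imread('pics/t0.png')[110:250,140:360]
cv2.imwrite('pics/t0c.png',cv2.resize(a,None,fx=3.5,fy=3.5,interpolation=cv2.INTER_CUBIC))
c=manip.camera_info('top');R=cv2.Rodrigues(np.array(c['rvec']))[0];print(-R.T@np.array(c['tvec']).ravel())
E
```

```text
fence [650.2  11.1] [ 21.2 363.6] 7.78 [[615.0, 190.0], [664.0, -170.0], [685.0, -168.0], [636.0, 193.0]]
stop [586.3 212.7] [75.1 45.8] 8.02 [[546.0, 230.0], [552.0, 185.0], [627.0, 195.0], [620.0, 241.0]]
tube [542.1   1.7] [252.3  39.9] 88.69 [[519.0, -124.0], [559.0, -125.0], [565.0, 127.0], [525.0, 128.0]]
[0.40870629 0.0026658  0.86938498]
```

View pics/t0c.png

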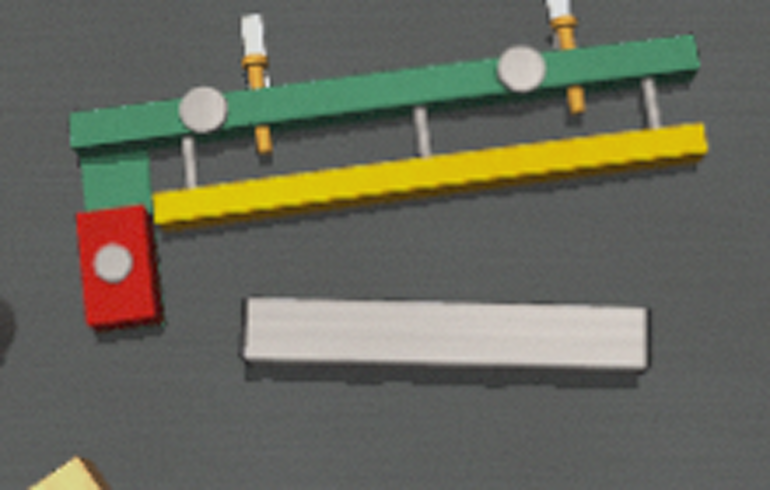

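Request:
{"name": "send_rows", "arguments": {
  "plan": [
    {"linear":[0,0,0],"delta_rot":[0,0,-6.5],"fingers":0.085},
    {"linear":[0,0,0],"delta_rot":[0,0,-6.5],"fingers":0.085},
    {"linear":[0,0,0],"delta_rot":[0,0,-6.5],"fingers":0.085},
    {"linear":[0,0,0],"delta_rot":[0,0,-6.5],"fingers":0.085},
    {"linear":[0,0,0],"delta_rot":[0,0,0],"fingers":0.085}
  ]
}}

```text
clock: 0.82
position: [0.1812, 0.5455, 0.2561]
ee_rot: [0.0, 0.651, 0.759, -0.0]
contact_force: [-0.1, -0.1, 0.5]
width: 0.0851
```

```bash
cat >> h.py <<'E'
A=np.deg2rad(7.8); O=np.array([.6377,.027])
FX=np.array([np.cos(A),np.sin(A)]); FY=np.array([-np.sin(A),np.cos(A)])
from scipy.spatial.transform import Rotation
def go(fx=None,fy=None,z=None):
    s=manip.get_state(); p=np.array(s['position']); q=s['ee_rot']
    R=Rotation.from_quat([q[1],q[2],q[3],q[0]]).as_matrix()
    f=np.array([(p[:2]-O)@FX,(p[:2]-O)@FY]); F=np.array(s['contact_force'])
    print('t %.2f fence-frame mm'%s['clock'],np.round(f*1000,1),'z',round(p[2]*1000,1),'F fence',np.round([F[:2]@FX,F[:2]@FY,F[2]],1),'jaw deg',round(np.degrees(np.arctan2(R[1,0],R[0,0])),2),'tilt',np.round(np.degrees(R[:2,2]),2),'w',round(s['width'],4),'tips',manip.tips_ahead)
    if fx is not None:
        w=O+fx*FX+fy*FY; d=np.r_[w,z]-p; print('tool shift mm',np.round(R.T@d*1000,1))
E
python3 -c "
from h import *
go(-.158,-.012,.15)"
```

```text
t 0.82 fence-frame mm [-381.9  575.7] z 256.1 F fence [-0.2 -0.1  0.5] jaw deg 98.82 tilt [-0.01 -0.02] w 0.0851 tips 0.025
tool shift mm [-591.6  213.3  106.2]
```

Request:
{"name": "send_rows", "arguments": {
  "plan": [
    {"linear":[-0.035,0.012,0.004],"delta_rot":[0,0,1.0],"fingers":0.085},
    {"linear":[-0.035,0.012,0.004],"delta_rot":[0,0,0],"fingers":0.085},
    {"linear":[-0.035,0.012,0.004],"delta_rot":[0,0,0],"fingers":0.085},
    {"linear":[-0.035,0.012,0.004],"delta_rot":[0,0,0],"fingers":0.085},
    {"linear":[-0.035,0.012,0.004],"delta_rot":[0,0,0],"fingers":0.085},
    {"linear":[-0.035,0.012,0.004],"delta_rot":[0,0,0],"fingers":0.085},
    {"linear":[-0.035,0.012,0.004],"delta_rot":[0,0,0],"fingers":0.085},
    {"linear":[-0.035,0.012,0.004],"delta_rot":[0,0,0],"fingers":0.085},
    {"linear":[-0.035,0.012,0.004],"delta_rot":[0,0,0],"fingers":0.085},
    {"linear":[-0.035,0.012,0.004],"delta_rot":[0,0,0],"fingers":0.085},
    {"linear":[-0.035,0.012,0.004],"delta_rot":[0,0,0],"fingers":0.085},
    {"linear":[-0.035,0.012,0.004],"delta_rot":[0,0,0],"fingers":0.085}
  ]
}}

```text
clock: 1.82
position: [0.3814, 0.1391, 0.2057]
ee_rot: [-0.0, 0.666, 0.746, 0.007]
contact_force: [0.4, 0.1, 0.2]
width: 0.085
```

```bash
python3 -c "
from h import *
go(-.158,-.012,.15)"
```

```text
t 1.82 fence-frame mm [-238.7  145.8] z 205.7 F fence [0.4 0.1 0.2] jaw deg 96.45 tilt [0.46 0.6 ] w 0.085 tips 0.025
tool shift mm [-156.4   83.9   55. ]
```

Request:
{"name": "send_rows", "arguments": {
  "plan": [
    {"linear":[-0.026,0.014,0.009],"delta_rot":[0,0,0],"fingers":0.085},
    {"linear":[-0.026,0.014,0.009],"delta_rot":[0,0,0],"fingers":0.085},
    {"linear":[-0.026,0.014,0.009],"delta_rot":[0,0,0],"fingers":0.085},
    {"linear":[-0.026,0.014,0.009],"delta_rot":[0,0,0],"fingers":0.085},
    {"linear":[-0.026,0.014,0.009],"delta_rot":[0,0,0],"fingers":0.085},
    {"linear":[-0.015,0.007,0.005],"delta_rot":[0,0,0],"fingers":0.085},
    {"linear":[0,0,0],"delta_rot":[0,0,0],"fingers":0.085},
    {"linear":[0,0,0],"delta_rot":[0,0,0],"fingers":0.085}
  ]
}}

```text
clock: 2.48
position: [0.4809, -0.0123, 0.1544]
ee_rot: [0.003, 0.68, 0.733, 0.009]
contact_force: [-0.7, 0.8, -0.5]
width: 0.085
```

```bash
cat >> h.py <<'E'
def rotfix():
    q=manip.get_state()['ee_rot']; R=Rotation.from_quat([q[1],q[2],q[3],q[0]])
    T=np.column_stack([np.r_[FY,0],np.r_[FX,0],[0,0,-1]])
    print('delta_rot',np.round((R.inv()*Rotation.from_matrix(T)).as_rotvec(degrees=True),2))
E
python3 -c "
from h import *
go(-.158,-.012,.045);rotfix()"
```

```text
t 2.48 fence-frame mm [-160.6  -17.7] z 154.4 F fence [-0.6  0.9 -0.5] jaw deg 94.33 tilt [0.92 0.48] w 0.085 tips 0.025
tool shift mm [  5.    0.5 109.5]
delta_rot [ 0.96 -0.38 -3.47]
```

Request:
{"name": "send_rows", "arguments": {
  "plan": [
    {"linear":[0.005,0,0.02],"delta_rot":[0.96,-0.38,-3.5],"fingers":0.085},
    {"linear":[0,0,0.022],"delta_rot":[0,0,0],"fingers":0.085},
    {"linear":[0,0,0.022],"delta_rot":[0,0,0],"fingers":0.085},
    {"linear":[0,0,0.02],"delta_rot":[0,0,0],"fingers":0.085},
    {"linear":[0,0,0.013],"delta_rot":[0,0,0],"fingers":0.085},
    {"linear":[0,0,0.01],"delta_rot":[0,0,0],"fingers":0.085},
    {"linear":[0,0,0],"delta_rot":[0,0,0],"fingers":0.085}
  ]
}}

```text
clock: 3.07
position: [0.4801, -0.0005, 0.0483]
ee_rot: [0.002, 0.659, 0.752, 0.003]
contact_force: [0.1, -0.7, 0.2]
width: 0.0852
```

```bash
python3 -c "
from h import *
go(-.158,-.012,.038);rotfix()
snap('scene','s1')"
```

```text
t 3.07 fence-frame mm [-159.8   -5.9] z 48.3 F fence [ 0.  -0.8  0.2] jaw deg 97.58 tilt [0.36 0.08] w 0.0852 tips 0.025
tool shift mm [-6.1  1.8 10.3]
delta_rot [ 0.37 -0.03 -0.22]
```

View pics/s1.png

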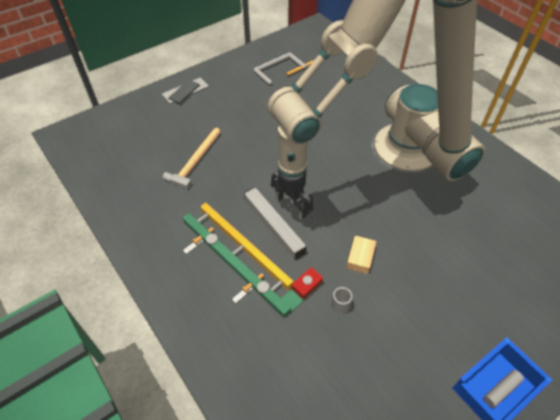

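The gripper stands behind the tube at about (290,190), open along it, clear of everything else. I'll push flat with both fingers.

Request:
{"name": "send_rows", "arguments": {
  "plan": [
    {"linear":[-0.006,0.002,0.01],"delta_rot":[0.37,0,-0.2],"fingers":0.085},
    {"linear":[0,0.006,0],"delta_rot":[0,0,0],"fingers":0.085},
    {"linear":[0,0.006,0],"delta_rot":[0,0,0],"fingers":0.085},
    {"linear":[0,0.006,0],"delta_rot":[0,0,0],"fingers":0.085},
    {"linear":[0,0.006,0],"delta_rot":[0,0,0],"fingers":0.085},
    {"linear":[0,0.006,0],"delta_rot":[0,0,0],"fingers":0.085},
    {"linear":[0,0.006,0],"delta_rot":[0,0,0],"fingers":0.085}
  ]
}}

```text
clock: 3.7
position: [0.5217, -0.0002, 0.0418]
ee_rot: [0.001, 0.658, 0.753, 0.0]
contact_force: [-0.9, -0.9, -1.3]
width: 0.0851
```

```bash
python3 -c "
from h import *
go(-.058,-.012,.038);rotfix()"
```

```text
t 3.70 fence-frame mm [-118.7  -11.2] z 41.8 F fence [-1.  -0.7 -1.3] jaw deg 97.77 tilt [ 0.09 -0.02] w 0.0851 tips 0.025
tool shift mm [-0.8 60.7  3.9]
delta_rot [ 0.09  0.03 -0.03]
```

```bash
python3 -c "
from h import *
snap('scene','s2');snap('top','t2')
a=cv2.imread('pics/s2.png')[160:320,170:360];b=cv2.imread('pics/t2.png')[110:270,150:340]
cv2.imwrite('pics/c2.png',cv2.resize(np.hstack([a,b]),None,fx=2.1,fy=2.1,interpolation=cv2.INTER_CUBIC))"
```

```text
(no output)
```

View pics/c2.png

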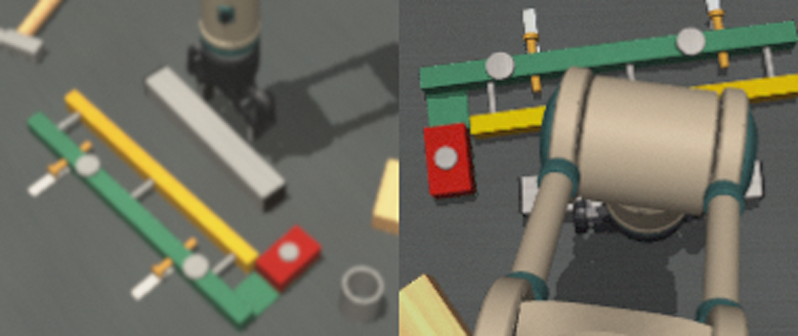

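The tube has already been turned parallel to the fence and the fingers sit behind it. I'll keep pushing.

Request:
{"name": "send_rows", "arguments": {
  "plan": [
    {"linear":[0,0.005,0.003],"delta_rot":[0,0,0],"fingers":0.085},
    {"linear":[0,0.006,0],"delta_rot":[0,0,0],"fingers":0.085},
    {"linear":[0,0.006,0],"delta_rot":[0,0,0],"fingers":0.085},
    {"linear":[0,0.006,0],"delta_rot":[0,0,0],"fingers":0.085},
    {"linear":[0,0.006,0],"delta_rot":[0,0,0],"fingers":0.085},
    {"linear":[0,0.006,0],"delta_rot":[0,0,0],"fingers":0.085},
    {"linear":[0,0.005,0],"delta_rot":[0,0,0],"fingers":0.085}
  ]
}}

```text
clock: 4.38
position: [0.5579, 0.0057, 0.0383]
ee_rot: [-0.005, 0.657, 0.754, -0.004]
contact_force: [-6.6, -1.1, 4.0]
width: 0.085
```

```bash
python3 -c "
from h import *
go(-.058,-.012,.038);rotfix()"
```

```text
t 4.38 fence-frame mm [-81.9 -10.2] z 38.3 F fence [-6.7 -0.2  4. ] jaw deg 97.88 tilt [-0.72 -0.02] w 0.085 tips 0.025
tool shift mm [-1.8 23.9 -0. ]
delta_rot [-0.72 -0.07  0.08]
```

Request:
{"name": "send_rows", "arguments": {
  "plan": [
    {"linear":[0,0.005,0],"delta_rot":[-0.7,0,0],"fingers":0.085},
    {"linear":[0,0.005,0],"delta_rot":[0,0,0],"fingers":0.085},
    {"linear":[0,0.005,0],"delta_rot":[0,0,0],"fingers":0.085},
    {"linear":[0,0.005,0],"delta_rot":[0,0,0],"fingers":0.085},
    {"linear":[0,0.004,0],"delta_rot":[0,0,0],"fingers":0.085}
  ]
}}

```text
clock: 4.8
position: [0.5814, 0.0097, 0.038]
ee_rot: [-0.003, 0.656, 0.755, -0.001]
contact_force: [-5.1, 0.1, 3.2]
width: 0.085
```

```bash
python3 -c "
from h import *
go(-.058,-.012,.038);rotfix()"
```

```text
t 4.80 fence-frame mm [-58.1  -9.5] z 38.0 F fence [-5.   0.8  3.2] jaw deg 97.96 tilt [-0.31  0.09] w 0.085 tips 0.025
tool shift mm [-2.5  0.1  0. ]
delta_rot [-0.3  -0.13  0.16]
```

Request:
{"name": "send_rows", "arguments": {
  "plan": [
    {"linear":[0,0.003,0],"delta_rot":[0,0,0],"fingers":0.085},
    {"linear":[0,0.003,0],"delta_rot":[0,0,0],"fingers":0.085},
    {"linear":[0,0.003,0],"delta_rot":[0,0,0],"fingers":0.085},
    {"linear":[0,0.003,0],"delta_rot":[0,0,0],"fingers":0.085}
  ]
}}

```text
clock: 5.13
position: [0.5916, 0.0114, 0.0379]
ee_rot: [-0.005, 0.656, 0.754, -0.004]
contact_force: [-10.5, -2.9, 7.4]
width: 0.0853
```

```bash
python3 -c "
from h import *
go();rotfix()"
```

```text
t 5.13 fence-frame mm [-47.7  -9.2] z 37.9 F fence [-10.8  -1.5   7.4] jaw deg 97.94 tilt [-0.71  0.07] w 0.0853 tips 0.025
delta_rot [-0.69 -0.16  0.14]
```

Request:
{"name": "send_rows", "arguments": {
  "plan": [
    {"linear":[0,0.003,0],"delta_rot":[-0.5,0,0],"fingers":0.085},
    {"linear":[0,0.003,0],"delta_rot":[0,0,0],"fingers":0.085},
    {"linear":[0,0.003,0],"delta_rot":[0,0,0],"fingers":0.085}
  ]
}}

```text
clock: 5.38
position: [0.5941, 0.0118, 0.0376]
ee_rot: [-0.007, 0.657, 0.754, -0.006]
contact_force: [-8.9, -1.7, 6.8]
width: 0.0851
```

```bash
python3 -c "
from h import *
go();rotfix()"
```

```text
t 5.38 fence-frame mm [-45.2  -9.2] z 37.6 F fence [-9.  -0.5  6.8] jaw deg 97.88 tilt [-1.08  0.05] w 0.0851 tips 0.025
delta_rot [-1.06 -0.2   0.09]
```

Request:
{"name": "send_rows", "arguments": {
  "plan": [
    {"linear":[0,0.003,-0.001],"delta_rot":[0,0,0],"fingers":0.085},
    {"linear":[0,0.004,-0.001],"delta_rot":[0,0,0],"fingers":0.085},
    {"linear":[0,0.004,0],"delta_rot":[0,0,0],"fingers":0.085}
  ]
}}

```text
clock: 5.63
position: [0.6005, 0.0126, 0.038]
ee_rot: [-0.011, 0.657, 0.754, -0.01]
contact_force: [-5.6, -1.2, 1.7]
width: 0.0848
```

```bash
python3 -c "
from h import *
go();rotfix()"
```

```text
t 5.63 fence-frame mm [-38.8  -9.2] z 38.0 F fence [-5.7 -0.4  1.7] jaw deg 97.85 tilt [-1.71 -0.01] w 0.0848 tips 0.025
delta_rot [-1.69 -0.23  0.06]
```

Request:
{"name": "send_rows", "arguments": {
  "plan": [
    {"linear":[0,0.003,0],"delta_rot":[-0.8,0,0],"fingers":0.085},
    {"linear":[0,0.003,-0.001],"delta_rot":[-0.8,0,0],"fingers":0.085},
    {"linear":[0,0.003,0],"delta_rot":[-0.5,0,0],"fingers":0.085}
  ]
}}

```text
clock: 5.88
position: [0.6048, 0.0133, 0.0372]
ee_rot: [-0.003, 0.657, 0.754, -0.0]
contact_force: [-10.0, -2.1, 6.3]
width: 0.0852
```

```bash
python3 -c "
from h import *
go();rotfix()"
```

```text
t 5.88 fence-frame mm [-34.4  -9.1] z 37.2 F fence [-10.2  -0.7   6.3] jaw deg 97.87 tilt [-0.31  0.22] w 0.0852 tips 0.025
delta_rot [-0.28 -0.27  0.07]
```

Request:
{"name": "send_rows", "arguments": {
  "plan": [
    {"linear":[0,0.003,-0.001],"delta_rot":[0,0,0],"fingers":0.085},
    {"linear":[0,0.003,-0.001],"delta_rot":[-0.4,0,0],"fingers":0.085},
    {"linear":[0,0.003,0],"delta_rot":[-0.4,0,0],"fingers":0.085}
  ]
}}

```text
clock: 6.13
position: [0.6099, 0.014, 0.0371]
ee_rot: [-0.002, 0.657, 0.754, 0.002]
contact_force: [-8.0, -2.2, 5.8]
width: 0.0848
```

```bash
python3 -c "
from h import *
go();rotfix();im=snap('top','t3')
cv2.imwrite('pics/t3c.png',cv2.resize(im[110:250,140:360,::-1],None,fx=3.5,fy=3.5,interpolation=cv2.INTER_CUBIC))"
```

```text
t 6.13 fence-frame mm [-29.3  -9.1] z 37.1 F fence [-8.2 -1.1  5.8] jaw deg 97.85 tilt [-0.05  0.3 ] w 0.0848 tips 0.025
delta_rot [-0.01 -0.31  0.05]
```

View pics/t3c.png

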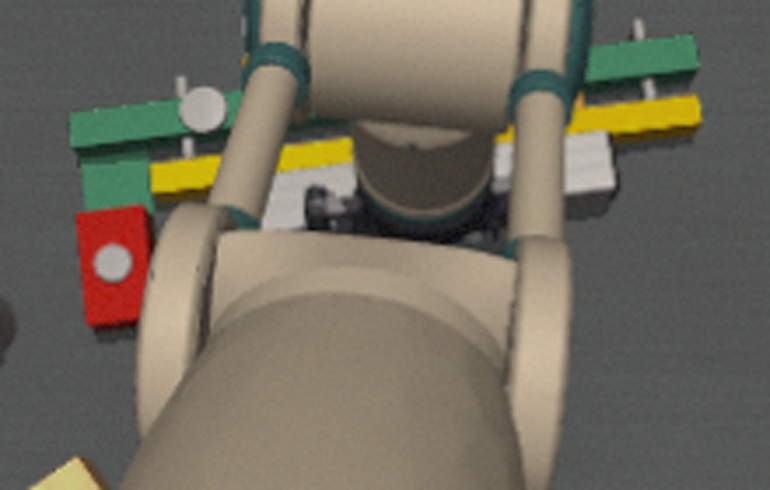

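Request:
{"name": "send_rows", "arguments": {
  "plan": [
    {"linear":[0,0.003,-0.001],"delta_rot":[0,0,0],"fingers":0.085},
    {"linear":[0,0.003,-0.001],"delta_rot":[-0.3,0,0],"fingers":0.085}
  ]
}}

```text
clock: 6.35
position: [0.6112, 0.0142, 0.0372]
ee_rot: [-0.004, 0.657, 0.754, -0.0]
contact_force: [-11.0, -4.4, 2.4]
width: 0.085
```

```bash
python3 -c "
from h import *
go();rotfix()"
```

```text
t 6.35 fence-frame mm [-28.   -9.1] z 37.2 F fence [-11.5  -2.8   2.4] jaw deg 97.87 tilt [-0.4   0.29] w 0.085 tips 0.025
delta_rot [-0.35 -0.34  0.07]
```

Request:
{"name": "send_rows", "arguments": {
  "plan": [
    {"linear":[0,0.003,-0.001],"delta_rot":[0,0,0],"fingers":0.085},
    {"linear":[0,0.003,0],"delta_rot":[-0.3,0,0],"fingers":0.085}
  ]
}}

```text
clock: 6.52
position: [0.6112, 0.0142, 0.0367]
ee_rot: [-0.007, 0.657, 0.754, -0.003]
contact_force: [-10.7, -1.5, 8.2]
width: 0.0852
```

```bash
python3 -c "
from h import *
go();rotfix()"
```

```text
t 6.52 fence-frame mm [-28.   -9.1] z 36.7 F fence [-10.8  -0.1   8.2] jaw deg 97.88 tilt [-0.9   0.26] w 0.0852 tips 0.025
delta_rot [-0.86 -0.38  0.08]
```

Request:
{"name": "send_rows", "arguments": {
  "plan": [
    {"linear":[0,0.004,-0.002],"delta_rot":[-0.4,0,0],"fingers":0.085},
    {"linear":[0,0.004,-0.001],"delta_rot":[0,0,0],"fingers":0.085}
  ]
}}

```text
clock: 6.68
position: [0.6113, 0.0143, 0.0371]
ee_rot: [-0.011, 0.657, 0.754, -0.007]
contact_force: [-10.3, -4.5, 1.4]
width: 0.085
```

```bash
python3 -c "
from h import *
go();rotfix()"
```

```text
t 6.68 fence-frame mm [-27.9  -9.1] z 37.1 F fence [-10.8  -3.1   1.4] jaw deg 97.88 tilt [-1.52  0.22] w 0.085 tips 0.025
delta_rot [-1.48 -0.43  0.08]
```

Request:
{"name": "send_rows", "arguments": {
  "plan": [
    {"linear":[0,0.0045,-0.001],"delta_rot":[-0.5,0,0],"fingers":0.085},
    {"linear":[0,0.0045,-0.001],"delta_rot":[-0.5,0,0],"fingers":0.085}
  ]
}}

```text
clock: 6.85
position: [0.6112, 0.0143, 0.0369]
ee_rot: [-0.013, 0.657, 0.754, -0.008]
contact_force: [-12.3, -3.2, 7.2]
width: 0.0855
```

```bash
python3 -c "
from h import *
go();rotfix()"
```

```text
t 6.85 fence-frame mm [-28.  -9.] z 36.9 F fence [-12.7  -1.5   7.2] jaw deg 97.9 tilt [-1.74  0.25] w 0.0855 tips 0.025
delta_rot [-1.69 -0.48  0.11]
```

Request:
{"name": "send_rows", "arguments": {
  "plan": [
    {"linear":[0,0.005,-0.001],"delta_rot":[-0.8,0,0],"fingers":0.085},
    {"linear":[0,0.005,-0.001],"delta_rot":[-0.8,0,0],"fingers":0.085},
    {"linear":[0,0.005,-0.001],"delta_rot":[-0.8,0,0],"fingers":0.085}
  ]
}}

```text
clock: 7.1
position: [0.6112, 0.0143, 0.0368]
ee_rot: [-0.011, 0.657, 0.754, -0.005]
contact_force: [-12.7, -3.3, 5.3]
width: 0.0849
```

```bash
python3 -c "
from h import *
go();rotfix()"
```

```text
t 7.10 fence-frame mm [-28.  -9.] z 36.8 F fence [-13.1  -1.6   5.3] jaw deg 97.92 tilt [-1.27  0.38] w 0.0849 tips 0.025
delta_rot [-1.2  -0.55  0.12]
```

Request:
{"name": "send_rows", "arguments": {
  "plan": [
    {"linear":[0,0.006,-0.001],"delta_rot":[-0.9,0,0],"fingers":0.085},
    {"linear":[0,0.006,-0.001],"delta_rot":[-0.9,0,0],"fingers":0.085}
  ]
}}

```text
clock: 7.27
position: [0.6112, 0.0143, 0.0367]
ee_rot: [-0.009, 0.657, 0.754, -0.002]
contact_force: [-14.9, -3.7, 8.3]
width: 0.085
```

```bash
python3 -c "
from h import *
go();rotfix()"
```

```text
t 7.27 fence-frame mm [-27.9  -9. ] z 36.7 F fence [-15.3  -1.6   8.3] jaw deg 97.92 tilt [-0.96  0.48] w 0.085 tips 0.025
delta_rot [-0.88 -0.6   0.13]
```

Request:
{"name": "send_rows", "arguments": {
  "plan": [
    {"linear":[0,0.006,-0.0015],"delta_rot":[-0.9,0,0],"fingers":0.085},
    {"linear":[0,0.006,-0.0015],"delta_rot":[-0.9,0,0],"fingers":0.085},
    {"linear":[0,0.006,-0.0015],"delta_rot":[-0.9,0,0],"fingers":0.085}
  ]
}}

```text
clock: 7.52
position: [0.6112, 0.0143, 0.0367]
ee_rot: [-0.007, 0.657, 0.754, 0.001]
contact_force: [-14.0, -3.4, 4.9]
width: 0.0849
```

```bash
python3 -c "
from h import *
go();rotfix()"
```

```text
t 7.52 fence-frame mm [-28.  -9.] z 36.7 F fence [-14.3  -1.5   4.9] jaw deg 97.91 tilt [-0.5   0.64] w 0.0849 tips 0.025
delta_rot [-0.41 -0.71  0.11]
```

Request:
{"name": "send_rows", "arguments": {
  "plan": [
    {"linear":[0,0.0065,-0.0015],"delta_rot":[-0.9,0,0],"fingers":0.085},
    {"linear":[0,0.0065,-0.0015],"delta_rot":[-0.9,0,0],"fingers":0.085},
    {"linear":[0,0.0065,-0.0015],"delta_rot":[-0.9,0,0],"fingers":0.085}
  ]
}}

```text
clock: 7.77
position: [0.6112, 0.0143, 0.0367]
ee_rot: [-0.006, 0.657, 0.754, 0.004]
contact_force: [-14.3, -4.8, 5.4]
width: 0.0849
```

```bash
python3 -c "
from h import *
go();rotfix()"
```

```text
t 7.77 fence-frame mm [-28.  -9.] z 36.7 F fence [-14.9  -2.8   5.4] jaw deg 97.91 tilt [-0.23  0.78] w 0.0849 tips 0.025
delta_rot [-0.12 -0.81  0.12]
```

Request:
{"name": "send_rows", "arguments": {
  "plan": [
    {"linear":[0,0.0075,-0.0015],"delta_rot":[-0.7,0,0],"fingers":0.085},
    {"linear":[0,0.0075,-0.0015],"delta_rot":[-0.7,0,0],"fingers":0.085},
    {"linear":[0,0.0075,-0.0015],"delta_rot":[-0.7,0,0],"fingers":0.085},
    {"linear":[0,0.0075,-0.0015],"delta_rot":[-0.7,0,0],"fingers":0.085}
  ]
}}

```text
clock: 8.1
position: [0.6113, 0.0143, 0.037]
ee_rot: [-0.012, 0.656, 0.754, -0.001]
contact_force: [-17.1, -4.8, 7.6]
width: 0.0851
```

```bash
python3 -c "
from h import *
go();rotfix()"
```

```text
t 8.10 fence-frame mm [-27.9  -9. ] z 37.0 F fence [-17.6  -2.4   7.6] jaw deg 97.93 tilt [-1.16  0.8 ] w 0.0851 tips 0.025
delta_rot [-1.04 -0.95  0.14]
```

Firmly home at 17.6 N with no movement. I'll back off, rise and close the fingers for the end push.

Request:
{"name": "send_rows", "arguments": {
  "plan": [
    {"linear":[0,-0.015,0],"delta_rot":[0,0,0],"fingers":0.085},
    {"linear":[0,-0.02,0],"delta_rot":[-1,-0.9,0],"fingers":0.085},
    {"linear":[0,-0.02,-0.02],"delta_rot":[0,0,0],"fingers":0.0},
    {"linear":[0,-0.03,-0.03],"delta_rot":[0,0,0],"fingers":0.0},
    {"linear":[-0.03,-0.02,-0.02],"delta_rot":[0,0,0],"fingers":0.0},
    {"linear":[-0.035,-0.01,0],"delta_rot":[0,0,0],"fingers":0.0},
    {"linear":[-0.035,-0.01,0],"delta_rot":[0,0,0],"fingers":0.0},
    {"linear":[-0.035,-0.01,0],"delta_rot":[0,0,0],"fingers":0.0},
    {"linear":[-0.035,-0.01,0],"delta_rot":[0,0,0],"fingers":0.0},
    {"linear":[-0.02,0,0],"delta_rot":[0,0,0],"fingers":0.0},
    {"linear":[0,0,0],"delta_rot":[0,0,0],"fingers":0.0}
  ]
}}

```text
clock: 9.02
position: [0.513, -0.2056, 0.1145]
ee_rot: [0.025, 0.655, 0.755, 0.013]
contact_force: [-0.4, -0.0, 0.4]
width: -0.0003
```

```bash
python3 -c "
from h import *
go();rotfix();im=snap('top','t4');measure(im)
cv2.imwrite('pics/t4c.png',cv2.resize(im[110:250,140:360,::-1],None,fx=3.5,fy=3.5,interpolation=cv2.INTER_CUBIC))"
```

```text
t 9.02 fence-frame mm [-155.2 -213.6] z 114.5 F fence [-0.4  0.   0.4] jaw deg 98.07 tilt [ 3.18 -0.75] w -0.0003 tips 0.025
delta_rot [3.05 1.18 0.3 ]
fence [671.7  14. ] [ 21.1 364. ] 7.84 [[636.0, 193.0], [686.0, -168.0], [707.0, -165.0], [657.0, 196.0]]
stop [586.3 212.7] [75.1 45.7] 7.98 [[546.0, 230.0], [552.0, 185.0], [627.0, 195.0], [620.0, 241.0]]
tube [586.2 213.2] [18.5 17.9] 2.12 [[577.0, 222.0], [577.0, 204.0], [596.0, 205.0], [595.0, 223.0]]
```

View pics/t4c.png

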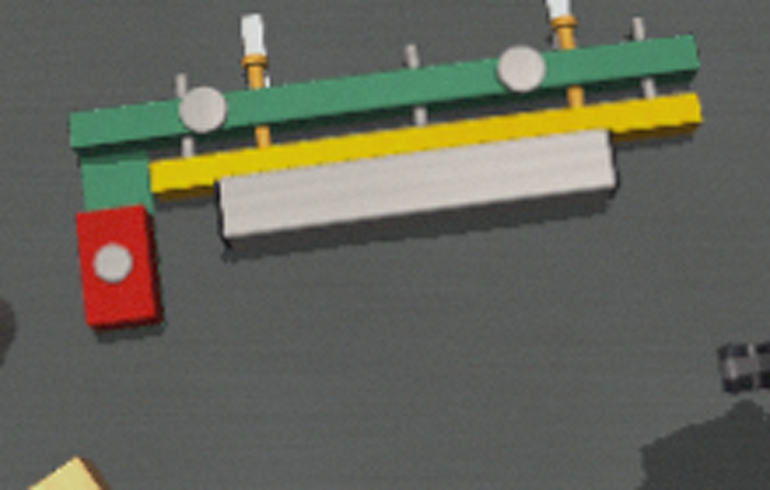

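The tube lies flush along the fence, which has been pressed about 21.6 mm back onto the screws. The stop hasn't moved, and the tube's left end (222,210 in the crop) is still well short of the red stop.

```bash
python3 -c "
from h import *
c=np.array([[219,181],[227,240],[610,131],[615,187]])/3.5+[140,110]-.36
w=ray(c,'top',.04)[:,:2]-O; print(np.round(np.c_[w@FX,w@FY]*1000,1))
go(.0,-.23,.12); go(.0,-.20,.036)"
```

```text
[[  18.9  118.9]
 [ -20.3  118. ]
 [  18.8 -135.3]
 [ -18.7 -132.7]]
t 9.07 fence-frame mm [-155.5 -211.8] z 114.3 F fence [ 0.3  0.3 -0.5] jaw deg 98.09 tilt [ 3.11 -0.66] w 0.0002 tips 0.025
tool shift mm [-19.1 155.5   2.8]
t 9.07 fence-frame mm [-155.5 -211.8] z 114.3 F fence [ 0.3  0.3 -0.5] jaw deg 98.09 tilt [ 3.11 -0.66] w 0.0002 tips 0.025
tool shift mm [ 12.5 151.3  86.1]
```

Request:
{"name": "send_rows", "arguments": {
  "plan": [
    {"linear":[0,0.03,0],"delta_rot":[3,1.1,0.3],"fingers":0.0},
    {"linear":[0,0.03,0],"delta_rot":[0,0,0],"fingers":0.0},
    {"linear":[0,0.03,0],"delta_rot":[0,0,0],"fingers":0.0},
    {"linear":[0,0.03,0],"delta_rot":[0,0,0],"fingers":0.0},
    {"linear":[0,0.03,0],"delta_rot":[0,0,0],"fingers":0.0},
    {"linear":[0,0,0],"delta_rot":[0,0,0],"fingers":0.0}
  ]
}}

```text
clock: 9.57
position: [0.665, -0.1735, 0.1112]
ee_rot: [-0.003, 0.658, 0.753, 0.003]
contact_force: [0.5, -0.7, 0.9]
width: -0.0
```

```bash
python3 -c "
from h import *
go(-.004,-.205,.038);rotfix()"
```

```text
t 9.57 fence-frame mm [-1.000e-01 -2.023e+02] z 111.2 F fence [ 0.4 -0.8  0.9] jaw deg 97.69 tilt [-0.1   0.47] w -0.0 tips 0.025
tool shift mm [-3.3 -3.8 73.1]
delta_rot [-0.03 -0.48 -0.11]
```

Request:
{"name": "send_rows", "arguments": {
  "plan": [
    {"linear":[-0.003,-0.004,0.02],"delta_rot":[0,-0.4,0],"fingers":0.0},
    {"linear":[0,0,0.02],"delta_rot":[0,0,0],"fingers":0.0},
    {"linear":[0,0,0.02],"delta_rot":[0,0,0],"fingers":0.0},
    {"linear":[0,0,0.012],"delta_rot":[0,0,0],"fingers":0.0},
    {"linear":[0,0,0],"delta_rot":[0,0,0],"fingers":0.0}
  ]
}}

```text
clock: 9.98
position: [0.6689, -0.1677, 0.0372]
ee_rot: [0.004, 0.655, 0.756, 0.004]
contact_force: [-0.7, 0.2, -0.4]
width: -0.0003
```

```bash
python3 -c "
from h import *
go(-.004,-.155,.038);rotfix()"
```

```text
t 9.98 fence-frame mm [   4.5 -197.2] z 37.2 F fence [-0.7  0.3 -0.4] jaw deg 98.22 tilt [0.63 0.09] w -0.0003 tips 0.025
tool shift mm [42.2 -8.1 -0.9]
delta_rot [0.63 0.   0.42]
```

Request:
{"name": "send_rows", "arguments": {
  "plan": [
    {"linear":[0.008,-0.008,0],"delta_rot":[0.6,0,0.4],"fingers":0.0},
    {"linear":[0.008,0,0],"delta_rot":[0,0,0],"fingers":0.0},
    {"linear":[0.008,0,0],"delta_rot":[0,0,0],"fingers":0.0},
    {"linear":[0.005,0,0],"delta_rot":[0,0,0],"fingers":0.0},
    {"linear":[0.004,0,0],"delta_rot":[0,0,0],"fingers":0.0}
  ]
}}

```text
clock: 10.4
position: [0.6562, -0.1305, 0.0396]
ee_rot: [0.001, 0.657, 0.754, 0.001]
contact_force: [0.2, 1.3, 0.3]
width: 0.0003
```

```bash
python3 -c "
from h import *
go(-.004,-.105,.038);rotfix()"
```

```text
t 10.40 fence-frame mm [  -3.1 -158.6] z 39.6 F fence [0.4 1.3 0.3] jaw deg 97.87 tilt [0.19 0.02] w 0.0003 tips 0.025
tool shift mm [53.6 -0.9  1.6]
delta_rot [0.19 0.01 0.07]
```

Contact is imminent. I'll push along the fence with a slight bias into it.

Request:
{"name": "send_rows", "arguments": {
  "plan": [
    {"linear":[0.005,0.0003,0.001],"delta_rot":[0,0,0],"fingers":0.0},
    {"linear":[0.005,0.0003,0],"delta_rot":[0,0,0],"fingers":0.0},
    {"linear":[0.005,0.0003,0],"delta_rot":[0,0,0],"fingers":0.0},
    {"linear":[0.005,0.0003,0],"delta_rot":[0,0,0],"fingers":0.0}
  ]
}}

```text
clock: 10.73
position: [0.655, -0.1104, 0.0406]
ee_rot: [0.004, 0.656, 0.755, 0.0]
contact_force: [-1.1, -3.5, -1.3]
width: -0.0
```

```bash
python3 -c "
from h import *
go(-.004,-.105,.038);rotfix()"
```

```text
t 10.73 fence-frame mm [  -1.5 -138.5] z 40.6 F fence [-1.5 -3.3 -1.3] jaw deg 97.99 tilt [ 0.36 -0.28] w -0.0 tips 0.025
tool shift mm [33.5 -2.4  2.4]
delta_rot [0.32 0.33 0.19]
```

Request:
{"name": "send_rows", "arguments": {
  "plan": [
    {"linear":[0.005,0,0.001],"delta_rot":[0,0.3,0],"fingers":0.0},
    {"linear":[0.005,0,0.001],"delta_rot":[0,0,0],"fingers":0.0},
    {"linear":[0.005,0,0],"delta_rot":[0,0,0],"fingers":0.0},
    {"linear":[0.004,0,0],"delta_rot":[0,0,0],"fingers":0.0}
  ]
}}

```text
clock: 11.07
position: [0.6533, -0.0958, 0.0406]
ee_rot: [0.006, 0.655, 0.755, -0.0]
contact_force: [0.2, -1.8, -0.6]
width: 0.0001
```

```bash
python3 -c "
from h import *
go(-.004,-.105,.038);rotfix()"
```

```text
t 11.07 fence-frame mm [  -1.2 -123.7] z 40.6 F fence [-0.1 -1.8 -0.6] jaw deg 98.1 tilt [ 0.5 -0.5] w 0.0001 tips 0.025
tool shift mm [18.8 -2.7  2.4]
delta_rot [0.42 0.57 0.3 ]
```

Request:
{"name": "send_rows", "arguments": {
  "plan": [
    {"linear":[0.004,0,0.001],"delta_rot":[0,0.3,0.3],"fingers":0.0},
    {"linear":[0.004,0,0.001],"delta_rot":[0,0.3,0],"fingers":0.0},
    {"linear":[0.004,0,0],"delta_rot":[0,0,0],"fingers":0.0}
  ]
}}

```text
clock: 11.32
position: [0.6524, -0.087, 0.0404]
ee_rot: [0.005, 0.657, 0.754, 0.001]
contact_force: [0.8, -2.1, -1.9]
width: -0.0002
```

```bash
python3 -c "
from h import *
go(-.004,-.105,.038);rotfix()
im=snap('top','t5')
cv2.imwrite('pics/t5c.png',cv2.resize(im[110:250,140:360,::-1],None,fx=3.5,fy=3.5,interpolation=cv2.INTER_CUBIC))"
```

```text
t 11.32 fence-frame mm [  -1. -115.] z 40.4 F fence [ 0.5 -2.2 -1.9] jaw deg 97.89 tilt [ 0.54 -0.28] w -0.0002 tips 0.025
tool shift mm [10.  -3.1  2.3]
delta_rot [0.5  0.35 0.09]
```

View pics/t5c.png

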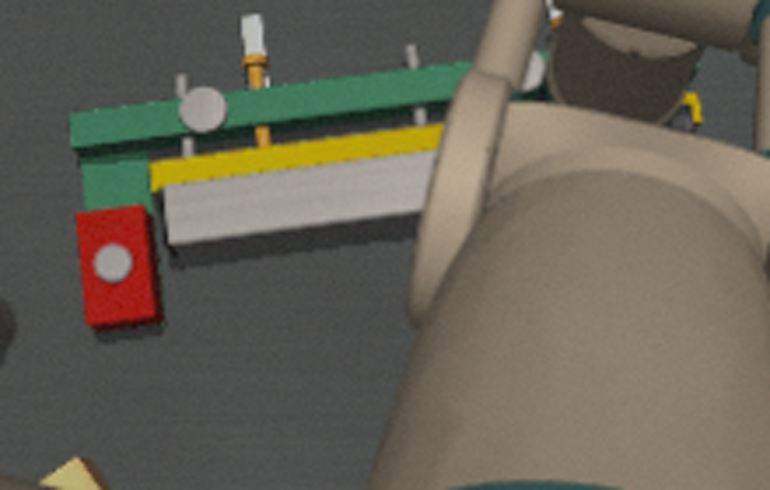

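The tube is still flush, with its left end (163,215) about 6 mm short of the stop's edge (153,215). I'll go slowly now.

Request:
{"name": "send_rows", "arguments": {
  "plan": [
    {"linear":[0.003,0,0],"delta_rot":[0,0.3,0],"fingers":0.0},
    {"linear":[0.003,0,0],"delta_rot":[0,0.2,0],"fingers":0.0},
    {"linear":[0.003,0,0],"delta_rot":[0,0,0],"fingers":0.0}
  ]
}}

```text
clock: 11.62
position: [0.651, -0.0771, 0.0402]
ee_rot: [0.002, 0.657, 0.754, 0.004]
contact_force: [-0.5, -4.7, 0.9]
width: 0.0003
```

```bash
python3 -c "
from h import *
go();rotfix()"
```

```text
t 11.62 fence-frame mm [  -0.9 -105. ] z 40.2 F fence [-1.1 -4.6  0.9] jaw deg 97.88 tilt [0.46 0.27] w 0.0003 tips 0.025
delta_rot [ 0.5  -0.2   0.08]
```

Request:
{"name": "send_rows", "arguments": {
  "plan": [
    {"linear":[0.003,0,0],"delta_rot":[0,0.3,0],"fingers":0.0},
    {"linear":[0.003,0,0],"delta_rot":[0,0.2,0],"fingers":0.0}
  ]
}}

```text
clock: 11.78
position: [0.651, -0.0763, 0.0403]
ee_rot: [0.002, 0.655, 0.756, 0.004]
contact_force: [-1.5, -14.1, -1.0]
width: -0.0005
```

```bash
python3 -c "
from h import *
go();rotfix()"
```

```text
t 11.78 fence-frame mm [  -0.8 -104.1] z 40.3 F fence [ -3.4 -13.8  -1. ] jaw deg 98.15 tilt [0.5  0.15] w -0.0005 tips 0.025
delta_rot [ 0.52 -0.08  0.35]
```

Against the stop at 14 N. I'll hold more gently.

Request:
{"name": "send_rows", "arguments": {
  "plan": [
    {"linear":[0.002,0,0],"delta_rot":[0,0,0],"fingers":0.0},
    {"linear":[0.002,0,0],"delta_rot":[0,0,0],"fingers":0.0}
  ]
}}

```text
clock: 11.95
position: [0.651, -0.0763, 0.0404]
ee_rot: [0.005, 0.654, 0.756, 0.002]
contact_force: [-1.2, -9.2, -0.5]
width: 0.0
```

```bash
python3 -c "
from h import *
go();rotfix()"
```

```text
t 11.95 fence-frame mm [  -0.8 -104.2] z 40.4 F fence [-2.5 -9.  -0.5] jaw deg 98.25 tilt [ 0.57 -0.26] w 0.0 tips 0.025
delta_rot [0.53 0.33 0.45]
```

Request:
{"name": "send_rows", "arguments": {
  "plan": [
    {"linear":[0.0025,0,0],"delta_rot":[0,0,0],"fingers":0.0},
    {"linear":[0.0025,0,0],"delta_rot":[0,0,0],"fingers":0.0},
    {"linear":[0.0025,0,0],"delta_rot":[0,0,0],"fingers":0.0},
    {"linear":[0.0025,0,0],"delta_rot":[0,0,0],"fingers":0.0}
  ]
}}

```text
clock: 12.28
position: [0.651, -0.0762, 0.0406]
ee_rot: [0.012, 0.652, 0.758, -0.004]
contact_force: [-1.4, -11.3, -0.5]
width: 0.0
```

```bash
python3 -c "
from h import *
go();rotfix()"
```

```text
t 12.28 fence-frame mm [  -0.8 -104.1] z 40.6 F fence [ -2.9 -11.   -0.5] jaw deg 98.53 tilt [ 0.75 -1.26] w 0.0 tips 0.025
delta_rot [0.56 1.36 0.73]
```

Held about 10 N for 0.5 s. I'll withdraw along the tube, rise and check.

Request:
{"name": "send_rows", "arguments": {
  "plan": [
    {"linear":[-0.008,0,0],"delta_rot":[0,0,0],"fingers":0.0},
    {"linear":[-0.015,-0.003,0],"delta_rot":[0,1,0.5],"fingers":0.0},
    {"linear":[-0.02,-0.003,-0.01],"delta_rot":[0,0,0],"fingers":0.0},
    {"linear":[-0.01,0,-0.03],"delta_rot":[0,0,0],"fingers":0.0},
    {"linear":[0,0,-0.03],"delta_rot":[0,0,0],"fingers":0.0},
    {"linear":[0,-0.02,-0.02],"delta_rot":[0,0,0],"fingers":0.0},
    {"linear":[0,-0.035,0],"delta_rot":[0,0,0],"fingers":0.0},
    {"linear":[0,-0.035,0],"delta_rot":[0,0,0],"fingers":0.0},
    {"linear":[0,-0.035,0],"delta_rot":[0,0,0],"fingers":0.0},
    {"linear":[0,-0.035,0],"delta_rot":[0,0,0],"fingers":0.0},
    {"linear":[0,-0.02,0],"delta_rot":[0,0,0],"fingers":0.0},
    {"linear":[0,0,0],"delta_rot":[0,0,0],"fingers":0.0}
  ]
}}

```text
clock: 13.28
position: [0.4718, -0.1432, 0.1295]
ee_rot: [-0.002, 0.657, 0.753, 0.015]
contact_force: [-0.4, -0.5, -0.1]
width: 0.0001
```

```bash
python3 -c "
from h import *
go();im=snap('top','t6');measure(im)
cv2.imwrite('pics/t6c.png',cv2.resize(im[110:250,140:360,::-1],None,fx=3.5,fy=3.5,interpolation=cv2.INTER_CUBIC))"
```

```text
t 13.28 fence-frame mm [-187.5 -146.1] z 129.5 F fence [-0.4 -0.4 -0.1] jaw deg 97.8 tilt [1.01 1.44] w 0.0001 tips 0.025
fence [671.5  13.8] [ 21.4 363.5] 7.81 [[636.0, 192.0], [686.0, -168.0], [707.0, -165.0], [657.0, 195.0]]
stop [586.4 212.8] [75.3 45.6] 7.98 [[546.0, 230.0], [552.0, 185.0], [627.0, 195.0], [621.0, 241.0]]
tube [586.2 213.2] [18.5 17.9] 2.12 [[577.0, 222.0], [577.0, 204.0], [596.0, 205.0], [595.0, 223.0]]
```

View pics/t6c.png

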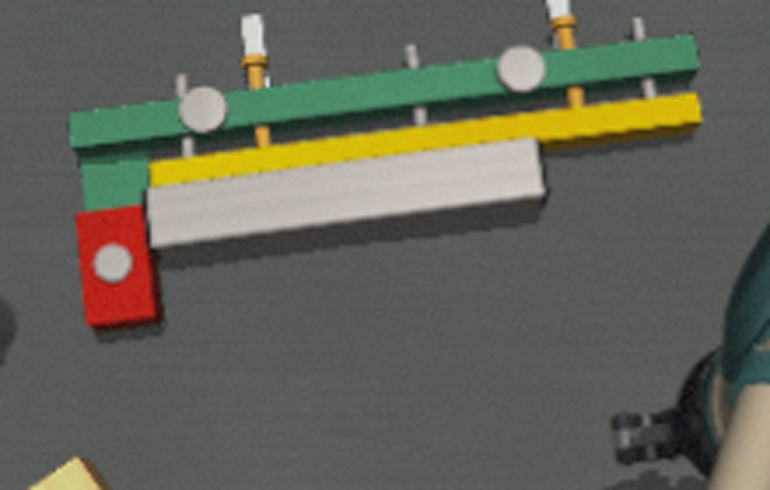

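It looks flush against both fence and stop. One numeric check of the tube against the fence and stop faces.

```bash
python3 -c "
from h import *
im=cv2.imread('pics/t6.png')[:,:,::-1].copy()
h=cv2.cvtColor(im,cv2.COLOR_RGB2HSV).astype(int)
def f(im,c0,c1):
    h=cv2.cvtColor(im,cv2.COLOR_RGB2HSV).astype(int); m=(h[...,1]<40)&(h[...,2]>110); m[:148]=0;m[185:]=0;m[:,:c0]=0;m[:,c1:]=0
    k,l,s,_=cv2.connectedComponentsWithStats(m.astype(np.uint8)); m=l==1+np.argmax(s[1:,4])
    r,c=rect(m,.04); w=c/1000-O; print(np.round(r[1],1),np.round(np.c_[w@FX,w@FY]*1000,1).tolist())
f(im,180,320); f(cv2.imread('pics/t4.png')[:,:,::-1].copy(),196,330)"
```

```text
[ 38.  253.4] [[-18.5, 166.4], [-18.4, -87.0], [19.6, -87.0], [19.5, 166.4]]
[ 37.8 252.7] [[-18.3, 119.0], [-18.1, -133.7], [19.6, -133.7], [19.5, 119.1]]
```

```bash
python3 -c "
from h import *
print(manip.sign_off())"
```

```text
the job is handed in; nothing more can be done
None
```

The job is handed in at about 13.3 s of the 72 s allowed; the rig gives no verdict.

- **Fence:** I pushed the tube square with both open fingers instead of alternating ends. The fence went back about 21.6 mm onto its set screws. I then held 14–17.6 N at the tool for over 0.5 s. The force between tube and fence can't be read directly. Less the 5–7 N it took to slide the tube, I put it at roughly 8–12 N, against the 6 N needed.
- **Stop:** With closed fingers on its right end, I slid the tube about 47 mm along the fence to the stop. The tool force peaked near 14 N, then held at 9–11 N for about 0.5 s.
- **Last top picture:**
    - The tube is parallel to the fence within about 0.1 mm, and its distance from the fence hasn't changed since it was pressed home.
    - The tube's bright steel ends 1.6 mm short of the stop face; the black end plug takes up that gap.
    - The stop measured within about 0.1 mm of its starting place, and the hand is clear.
- **Limits of the checks:**
    - The camera calibration is only good to about 2 mm, so contact with the stop rests mainly on the force readings.
    - I didn't re-measure the wooden block, pipe and hammer at the end, but the arm never touched them.
    - My automatic tube detection picked up the stop's button in two pictures, so I measured the tube again with a tighter crop.

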